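# Prime the vacuum board hold-down

## Task

Push the black carrier with the green circuit board forward over the vacuum bed with the fingertips, sliding it without lifting, until its edge lies squarely against the steel fence. Then pump the red-headed plunger on the blue barrel beside it, pressing it fully down and letting it come right back up, again and again, until the orange indicator pin has popped fully out and its green foot shows; the plunger must be up again at the end. Leave the pin itself and the other things on the bench, including the pump bottle, alone.

Things in the scene. Friction and masses are not known exactly. Their poses are not given: they have to be found in the camera images.
- fixture: vacuum hold-down, fixed to the bench: aluminium plate 170 (x) x 260 (y) x 12 mm, origin centre of its underside, x away from the robot toward the fence, y left, z up. In its frame (mm): left, grey perforated bed 132 x 126, centre (-12, 56), top at z 15, steel fence at its far edge; right, blue pump barrel, 68 wide, 78 high, axis (0, -78); nearer, black indicator turret, 30 wide, 53 high, axis (-58, -55)
- fence_mid (a point): middle of the foot of the fence's near face, at bed height (fixture frame x 55, y 56, z 15 mm). The fence is 126 mm long in y and stands 11 mm above the bed
- bed_home (a point): where the carrier's origin lies when it is centred against the fence (36 mm in front of fence_mid); axes as the fixture's; sideways (y) the carrier may lie up to 25 mm off this
- carrier: loose black board carrier with a green circuit board fixed in it: 72 (its x) x 104 (its y) mm, rim 14 mm high, about 0.15 kg, lying flat on the bed 25 to 50 mm short of the fence and a little askew; origin at the centre of its underside, z up, x toward the fence. Its near long side is upright, 36 mm from the origin on its -x side: push it there, at mid length
- plunger (a joint): pump plunger travel in m: 0 up (spring), 0.020 fully down. It takes 5 N at the top, 10 N at the bottom, 3 to 6 N more while driving the pin. A stroke counts only if it goes over 16 mm down, after the plunger was up to within 2 mm of the top. Each moves the pin out by up to 4 mm; 3 to 6 strokes are needed. The pin does not sink back; further strokes run free
- plunger_top (a point): centre of the top of the red mushroom head (46 mm wide) of the plunger; 118 mm above the bench when up; moves down with it
- pin (a joint): how far the orange indicator pin stands out of its turret in m: 0 to 0.009 at the start, fully out at 0.019 to 0.020 (counts from 0.0178)
- pin_top (a point): top of the orange indicator pin, 11 mm thick, 54.5 mm above the bench when sunk, about 74 mm when fully out; its green foot shows only when it is fully out
- screw_cup: bystander: white cup of screws, 58 mm wide, 26 mm high, behind the pump; origin at the centre of its underside
- pump_bottle: bystander: white bottle with a blue pump head, 66 mm wide, 137 mm high, behind the bed; not the pump to use; origin at the centre of its underside
- meter: bystander: orange and black hand meter, 150 x 76 x 40 mm, right of the fixture; origin at the centre of its underside
- driver: bystander: small yellow-handled hex driver, 148 mm long, 16 mm thick, lying along its y in front of the fixture; origin at the centre of its underside
- tweezer: bystander: steel tweezers, 118 mm long, 10 mm high, lying along their y, in front of the fixture to the right; origin at the centre of their underside
Not all that is in view belongs to the job. Leave any white look-alike of the carrier alone.

How it is judged:
By the outcome, as a careful person would: the job done as asked, in the order asked, and still so for the second after the job is handed in, with the robot touching nothing.
It also fails if it takes over 48 s, if anything falls off the work surface, if the arm or the gripper's body presses on something with over 40 N, if the wrist force passes 120 N, or if a joint passes its speed limit or range.

## Robot

A 6-joint arm with a two-finger parallel gripper is mounted at the origin on a cart in front of the work surface, level with it; the furniture and walls round the work are solid. World frame = base frame: x ahead of the robot, y to its left, z up, the work surface at z = 0. Lengths are in m, angles in rad, forces in N, time in s.
With the tool pointing down it reaches from about 0.35 to 1 m from the base axis. Payload 7.1 kg.
Tool frame: the origin (TCP) lies between the finger pads; the fingertips stand 25 mm ahead of it and the grasp point (between the pads) lies 6 mm ahead of it (bot.nose_length is the distance from the TCP to the fingertips, in m); z points along the fingers, y is the line along which they close (so a half turn about z gives the same grasp; the last joint's range is limited). The gripper opens to 85 mm and grips with 20 to 120 N. Pads are 22 mm wide; open, the fingers measure 114 mm over their backs; the gripper's body (76 mm by 85 mm) begins 54 mm behind the grasp point. The pads swing forward as they close: fully open they stand 13 mm farther back than shut.
Start: joints at [-1.266, 0.423, 1.63, -0, 1.089, -0.019], TCP at [0.199, -0.592, 0.222] pointing down, gripper open.
Joint ranges: [-3, 3], [-0.9, 2.11], [0.09, 2.58], [-1.31, 4.45], [0.11, 2.69], [-2.54, 2.54]. Speed limits (rad/s): [2.39, 2.39, 3.01, 3.14, 3.14, 3.14].

## Interface

Orientations are given as a 3x3 rotation matrix whose columns are the frame's x, y, z axes.
In Python, from bench import bot gives the robot as it stands.
- The arm moves only by the tool send_rows, never from a script. Its argument "increments" is a list of rows, each a list of 6 numbers: the shift along the tool's x, y, z in units of 200 mm (1.0 is 200 mm), then the turn, a rotation vector about the tool's x, y, z in units of 2 pi rad (1.0 is 2 pi rad). A call has 1 to 20 rows; each row is the pose to reach, as a shift and turn from the pose commanded when the call began, along the tool's axes at that moment, turning the shorter way round; what a row does not reach only later rows make up. A row lasts 1/12 s, in which the tool goes at most 41.7 mm and 7.16 degrees, less where a joint would pass 70% of its speed; a pose out of reach is approached as far as the arm can. A call with a number of a shift or a turn outside -1 to 1 is refused whole. A call with a gripper value outside its range is refused whole. "fingers" is the gripper's target within -1 to 1 (fully open at 1, half-way at 0, shut at -1), set as the call begins (left out, the last holds). The fingers move at their own pace and stop on an object; "force" is the grip in N (left out, the last holds). Time passes only in rows, so rows that repeat a pose let the fingers close. It gives the time, the measured TCP pose, the force, the opening and the grip force at its end, in the units of the state.
- bot.get_state(): the state, without advancing time (a new reading comes with each control period).
- bot.camera(name): name is "scene" or "side" or "wrist"; returns a dict with "img" (400x640x3 uint8, red, green, blue), "intrinsics" (3x3 intrinsics, pixels), "k1" (the pictures are not rectified: a ray, as slopes to the right and down, at radius r is drawn at 1 + k1 r^2 times it, then the intrinsics apply), "xyz" and "rotation" of the camera in the world. Camera axes: x right, y up, looking along -z (the intrinsics and any distortion apply to the point x, -y, -z); pixel columns grow to the right and rows downward; lengths in m; the calibration is good to about 2 mm. A picture is of the moment at which its call begins. There is no depth.
- bot.hand_in(): hands the job in; it is judged then, once.
Trained networks look in a picture, given as the dict that the camera call returned (one of the last four; its "shot" number tells which), for a name from the list of things; names that differ only in an ending like _2 or _b are one class to them, and where a whole thing is asked for, a point or a joint stands for the part that bears it (a point fixed in the world has none). Each returns a list of dicts, best first, with "score" (0 to 1); they miss things now and then, are a little off and sometimes report something else, mostly with a low value. They report only what shows in the picture. A call takes as long as a camera call. They do not tell look-alikes from the thing itself.
- bot.spot_in(name, picture): "extent" ([centre column, centre row, width, height] in pixels, round what is visible of it).
The state is a dict: "t": time; "qpos": joint angles; "joint_velocities": joint speeds; "tau": joint torques, N m; "tool_pos": TCP position; "tcp_rot": TCP orientation; "ft_force": force on the tool from outside, world axes, zero at the start; "wrist_torque": the same for the moment, N m; "grip_width": finger opening in m; "grip_force": force on a finger pad.
Only numpy, scipy, OpenCV 4.12 (cv2) and the standard library are available. Lean on these libraries where they do the work, as an engineer would, in place of code of your own. Each camera call takes 0.05 s, during which the arm holds its last target. There are 200 camera calls.

## Working session

There is one attempt and no reset: what is moved stays moved. The work goes in short steps, Python scripts to look and compute and a tool call to move; the robot and the scene stay as the last step left them, time stands still between calls to the robot, and variables do not carry over. Pictures are saved under pics/ and viewed, at most 10 in all, crops included, and the job is handed in when it is done.

Besides the shell and the picture viewer there is one more tool, called after "Request:" by a JSON object that holds its "fn" and its "kwargs". send_rows: Moves the arm, as the interface text tells. Its arguments: {"type":"object","properties":{"increments":{"type":"array","items":{"type":"array","items":{"type":"number"}}},"fingers":{"type":"number"},"force":{"type":"number"}},"required":["increments"]}

```bash
mkdir -p pics; cat > h.py <<'E'
import numpy as np, cv2
from bench import bot
def px(p,c):
    K=np.array(c["intrinsics"]);R=np.array(c["rotation"]);v=R.T@(np.array(p)-c["xyz"])
    s=np.array([v[0],-v[1]])/-v[2]; s=s*(1+c["k1"]*(s@s)); return np.array([K[0,0]*s[0]+K[0,2],K[1,1]*s[1]+K[1,2]])
def ray(u,c):
    K=np.array(c["intrinsics"]);d=np.array([(u[0]-K[0,2])/K[0,0],(u[1]-K[1,2])/K[1,1]]);s=d.copy()
    for _ in range(20): s=d/(1+c["k1"]*(s@s))
    return np.array(c["rotation"])@np.array([s[0],-s[1],-1.])
def atz(u,z,c):
    d=ray(u,c);o=np.array(c["xyz"]);return o+d*(z-o[2])/d[2]
def save(c,n): cv2.imwrite("pics/"+n,cv2.cvtColor(c["img"],cv2.COLOR_RGB2BGR))
E
python3 - <<'E'
from h import *
np.set_printoptions(precision=3,suppress=True)
for n in ["scene","side"]:
    c=bot.camera(n);save(c,n+"1.png");print(n,c["xyz"],c["k1"],np.array(c["rotation"])[:,2])
    for o in ["carrier","plunger_top","pin_top","fixture","pump_bottle"]:
        print(o,[(np.round(d["score"],2),np.round(d["extent"])) for d in bot.spot_in(o,c)[:3]])
s=bot.get_state();print(s)
E
```

```text
scene [-0.035  0.729  0.629] -0.06081438146093079 [-0.461  0.786  0.412]
carrier [(np.float64(0.85), array([283., 268.,  41.,  30.])), (np.float64(0.56), array([384., 208.,  39.,  11.]))]
plunger_top [(np.float64(0.69), array([293., 219.,  19.,  12.]))]
pin_top [(np.float64(0.73), array([293., 216.,  14.,  19.]))]
fixture [(np.float64(0.97), array([282., 254.,  88.,  83.]))]
pump_bottle [(np.float64(0.74), array([226., 242.,  28.,  56.]))]
side [-0.042 -1.124  0.5  ] -0.05944105852488997 [-0.541 -0.768  0.343]
carrier [(np.float64(0.87), array([374., 307.,  49.,  43.])), (np.float64(0.69), array([285., 217.,  20.,  12.])), (np.float64(0.19), array([295., 216., 106.,  59.]))]
plunger_top [(np.float64(0.63), array([318., 196.,  16.,  16.]))]
pin_top [(np.float64(0.56), array([318., 196.,  20.,  15.]))]
fixture [(np.float64(0.75), array([295., 218., 112.,  61.])), (np.float64(0.74), array([352., 238.,  61.,  34.]))]
pump_bottle [(np.float64(0.71), array([322., 183.,  25.,  46.]))]
{'t': 0.6, 'qpos': array([-1.266,  0.423,  1.63 ,  0.   ,  1.089, -0.019]), 'joint_velocities': array([-0.   , -0.001,  0.002,  0.001, -0.   , -0.   ]), 'tau': array([ -0.   , -55.705, -28.203,   0.   ,   0.001,  -0.   ]), 'tool_pos': array([ 0.199, -0.593,  0.222]), 'tcp_rot': array([[ 0.948,  0.318,  0.   ],
       [ 0.318, -0.948, -0.   ],
       [ 0.   ,  0.   , -1.   ]]), 'ft_force': array([-0.053, -0.771, -1.541]), 'wrist_torque': array([-0.008, -0.062, -0.001]), 'grip_force': 0.0, 'grip_width': 0.08521543665182807}
```

```bash
python3 - <<'E'
import cv2,numpy as np
a=cv2.imread("pics/scene1.png")[170:330,200:420];b=cv2.imread("pics/side1.png")[160:340,200:420]
f=lambda i:cv2.resize(i,None,fx=3.6,fy=3.6,interpolation=cv2.INTER_CUBIC)
cv2.imwrite("pics/a.png",f(a)[:600]);cv2.imwrite("pics/b.png",cv2.resize(b,None,fx=3.3,fy=3.3,interpolation=2))
E
```

```text
(no output)
```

View pics/a.png

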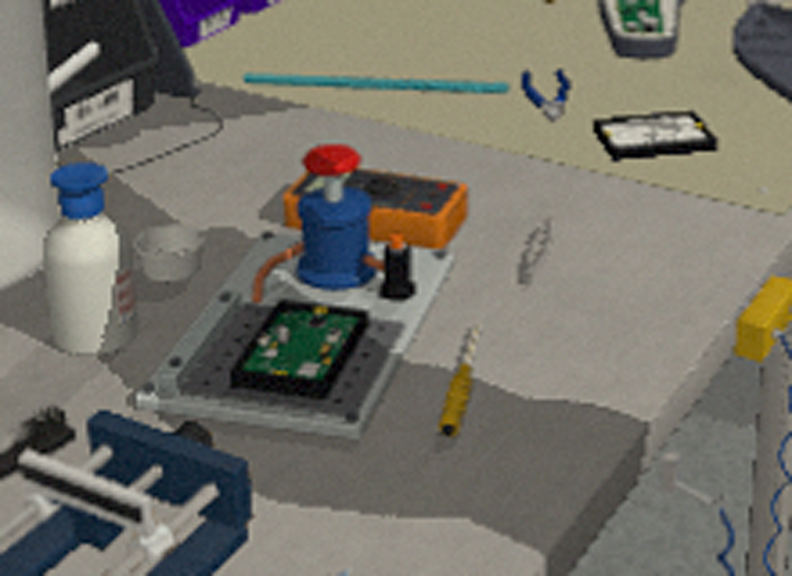

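View pics/b.png

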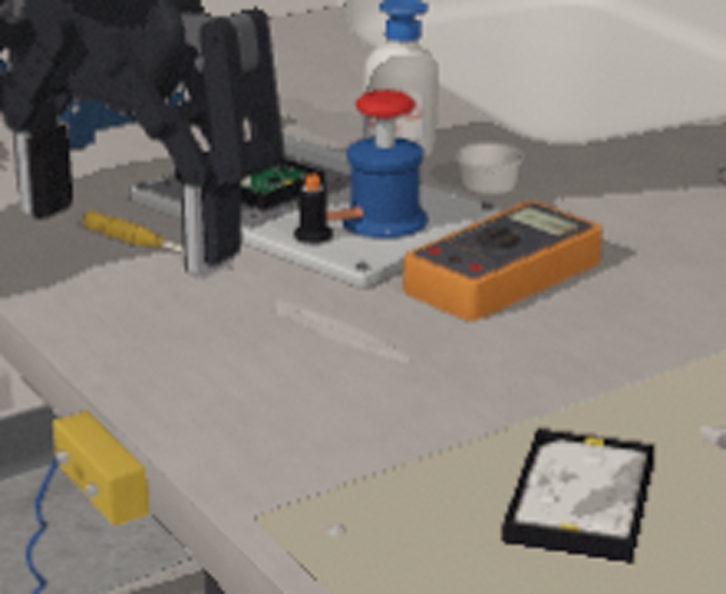

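Green-board carrier at scene (283,268); white look-alike at scene (384,208)/side (374,307), to be left alone. Red plunger head at scene (292,214)/side (317,191); blue-headed bottle at scene (222,243) is the decoy pump. The crop confirms the choice.

```bash
python3 - <<'E'
from h import *
np.set_printoptions(precision=4,suppress=True)
a=bot.camera("scene");b=bot.camera("side")
P=lambda u:(200+u[0]/3.6,170+u[1]/3.6)
print("plunger",atz(P((332,155)),.113,a),atz((200+386/3.3,160+103/3.3),.113,b))
print("pin",atz(P((397,240)),.06,a))
for n,u in dict(nearleft=(362,437),farleft=(137,402),nearright=(452,258)).items(): print(n,atz(P(u),.012,a))
C=np.array([atz(P(u),.029,a) for u in [(233,385),(330,392),(368,315),(278,300)]]);print(C,C.mean(0))
print("plate screw",[atz(P(u),.012,a) for u in [(148,388),(270,235)]])
E
```

```text
plunger [ 0.6033 -0.197   0.113 ] [ 0.5988 -0.1982  0.113 ]
pin [ 0.5368 -0.183   0.06  ]
nearleft [ 0.4584 -0.0045  0.012 ]
farleft [0.6217 0.0354 0.012 ]
nearright [ 0.5284 -0.2538  0.012 ]
[[ 0.5578  0.0057  0.029 ]
 [ 0.493  -0.0191  0.029 ]
 [ 0.5251 -0.1197  0.029 ]
 [ 0.5981 -0.1063  0.029 ]] [ 0.5435 -0.0599  0.029 ]
plate screw [array([0.6264, 0.0176, 0.012 ]), array([ 0.6858, -0.2174,  0.012 ])]
```

Request:
{"fn": "send_rows", "kwargs": {"increments": [[0.98,-1,-0.2,0,0,0],[0.98,-1,-0.2,0,0,0],[0.98,-1,-0.2,0,0,0],[0.98,-1,-0.2,0,0,0],[0.98,-1,-0.2,0,0,0],[0.98,-1,-0.2,0,0,0],[0.98,-1,-0.2,0,0,0]], "fingers": -1, "force": 40}}

```text
t: 1.28
tool_pos: [0.3216, -0.3381, 0.2626]
tcp_rot: [[0.948, 0.318, 0.0], [0.318, -0.948, 0.0], [0.0, 0.0, -1.0]]
ft_force: [0.7, 0.5, 0.1]
grip_width: 0.0005
grip_force: 0.0
```

Request:
{"fn": "send_rows", "kwargs": {"increments": [[0.95,-1,0,0,0,0],[0.95,-1,0,0,0,0],[0.95,-1,0,0,0,0],[0.95,-1,0,0,0,0],[0.95,-1,0,0,0,0],[0.95,-1,0,0,0,0],[0.95,-1,0,0,0,0],[0.95,-1,0,0,0,0]]}}

```text
t: 1.95
tool_pos: [0.4393, -0.0869, 0.2624]
tcp_rot: [[0.947, 0.322, 0.002], [0.322, -0.947, 0.001], [0.002, -0.0, -1.0]]
ft_force: [0.3, -0.8, -0.1]
grip_width: 0.0004
grip_force: 0.0
```

```bash
python3 - <<'E'
from h import *
np.set_printoptions(precision=4,suppress=True)
c=bot.camera("wrist");save(c,"w1.png");print(c["xyz"],np.array(c["rotation"]),c["intrinsics"],bot.nose_length)
s=bot.get_state();print(s["t"],s["tool_pos"],s["tcp_rot"],s["grip_width"],s["ft_force"])
for o in ["carrier","plunger_top","pin_top"]:
    print(o,[(np.round(d["score"],2),np.round(d["extent"])) for d in bot.spot_in(o,c)[:3]])
E
```

```text
[ 0.5112 -0.063   0.4142] [[ 0.322   0.9037  0.2821]
 [-0.9467  0.3073  0.0961]
 [ 0.0001 -0.298   0.9546]] [[332.7785   0.     318.0417]
 [  0.     332.7785 200.1754]
 [  0.       0.       1.    ]] 0.025
2.0 [ 0.4384 -0.0885  0.2622] [[ 0.9466  0.3223  0.0006]
 [ 0.3223 -0.9466  0.    ]
 [ 0.0006  0.0002 -1.    ]] 0.00010891934223975894 [-0.3641 -0.0972  0.6004]
carrier [(np.float64(0.84), array([335.,  60., 105.,  76.]))]
plunger_top [(np.float64(0.91), array([504.,  40.,  60.,  60.])), (np.float64(0.5), array([398.,  68., 269., 137.]))]
pin_top [(np.float64(0.47), array([439., 110.,  11.,   6.]))]
```

View pics/w1.png

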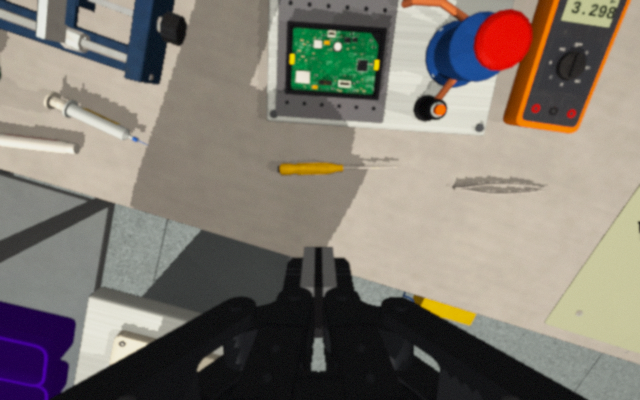

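The wrist view shows the green carrier with its near edge from (284,93) to (380,99), the plate's near bolts at (273,114) and (480,128), the red head at (503,40), and the orange pin at (438,110).

```bash
python3 - <<'E'
from h import *
np.set_printoptions(precision=4,suppress=True)
c=bot.camera("wrist");im=c["img"]
f=cv2.resize(cv2.cvtColor(im,cv2.COLOR_RGB2BGR)[0:150,250:550],None,fx=2.6,fy=2.6,interpolation=2);cv2.imwrite("pics/w1c.png",f)
l=atz((273,114),.013,c);r=atz((480,128),.013,c);d=l-r;print("bolts",l,r,np.linalg.norm(d),"yaw",np.arctan2(-d[0],d[1]))
print("plunger",atz((504,40),.116,c),"pin",atz((438,109),.058,c))
C=[atz(u,.029,c) for u in [(284,93),(380,99),(386,28),(290,22)]];print(np.array(C),np.mean(C,0))
d=C[0]-C[1];print("carrier yaw",np.arctan2(-d[0],d[1]),np.linalg.norm(d))
E
```

```text
bolts [ 0.4733 -0.0244  0.013 ] [ 0.5349 -0.2598  0.013 ] 0.2433228572557114 yaw 0.25605675222635815
plunger [ 0.5968 -0.1964  0.116 ] pin [ 0.5358 -0.1887  0.058 ]
[[ 0.5    -0.0313  0.029 ]
 [ 0.5276 -0.1336  0.029 ]
 [ 0.5946 -0.1133  0.029 ]
 [ 0.5684 -0.0173  0.029 ]] [ 0.5476 -0.0739  0.029 ]
carrier yaw 0.26358493021878976 0.10591089405422002
```

View pics/w1c.png

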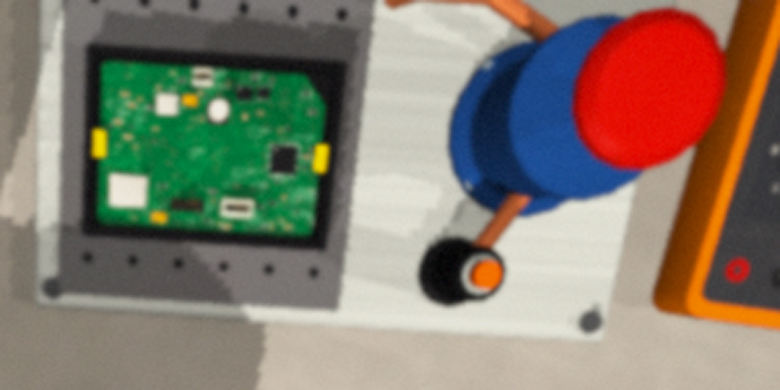

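Request:
{"fn": "send_rows", "kwargs": {"increments": [[0.23,0.07,0.8,0,0,0.0115],[0.23,0.07,0.8,0,0,0.0115],[0.23,0.07,0.8,0,0,0.0115],[0.23,0.07,0.8,0,0,0.0115],[0.23,0.07,0.8,0,0,0.0115],[0.23,0.07,0.8,0,0,0.0115]]}}

```text
t: 2.7
tool_pos: [0.4835, -0.0898, 0.0997]
tcp_rot: [[0.969, 0.247, -0.007], [0.247, -0.969, 0.001], [-0.006, -0.003, -1.0]]
ft_force: [-0.5, -0.0, 0.7]
grip_width: 0.0001
grip_force: 0.0
```

```bash
python3 - <<'E'
from h import *
np.set_printoptions(precision=4,suppress=True)
c=bot.camera("wrist");save(c,"w2.png")
s=bot.get_state();print(s["t"],s["tool_pos"],s["tcp_rot"],s["ft_force"]);p=s["tool_pos"]
print([(np.round(d["score"],2),np.round(d["extent"])) for d in bot.spot_in("carrier",c)[:3]],px(p-[0,0,.025],c),px([p[0],p[1],.02],c))
E
```

```text
2.75 [ 0.4849 -0.09    0.1021] [[ 0.9689  0.2475 -0.0019]
 [ 0.2475 -0.9689  0.0003]
 [-0.0018 -0.0008 -1.    ]] [0.2863 0.0887 0.827 ]
[(np.float64(0.93), array([310., 100., 173., 115.]))] [317.8851 233.5866] [318.1218 202.2083]
```

View pics/w2.png

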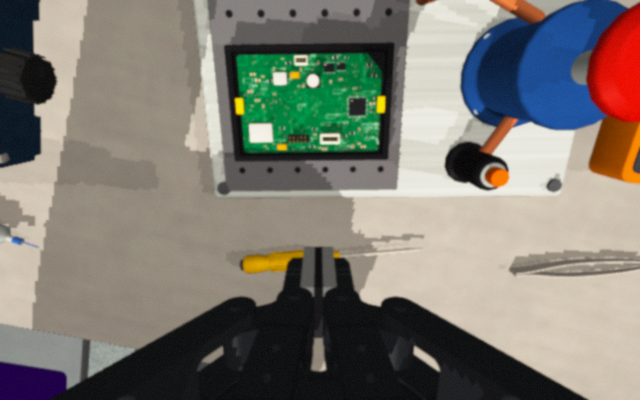

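Request:
{"fn": "send_rows", "kwargs": {"increments": [[0,-0.025,0.15,0,0,0],[0,-0.025,0.285,0,0,0],[0,-0.025,0.285,0,0,0],[0,-0.025,0.285,0,0,0],[0.05,-0.025,0.285,0,0,0],[0.1,-0.025,0.285,0,0,0],[0.125,-0.025,0.285,0,0,0],[0.15,-0.025,0.285,0,0,0],[0.175,-0.025,0.285,0,0,0],[0.2,-0.025,0.285,0,0,0],[0.2,-0.025,0.285,0,0,0]]}}

```text
t: 3.72
tool_pos: [0.5244, -0.0741, 0.0452]
tcp_rot: [[0.968, 0.249, 0.001], [0.249, -0.968, -0.0], [0.001, 0.0, -1.0]]
ft_force: [0.1, 0.7, -0.4]
grip_width: -0.0003
grip_force: 0.0
```

```bash
python3 - <<'E'
from h import *
np.set_printoptions(precision=4,suppress=True)
c=bot.camera("wrist");save(c,"w3.png")
s=bot.get_state();print(s["t"],s["tool_pos"],s["ft_force"])
print([(np.round(d["score"],2),np.round(d["extent"])) for d in bot.spot_in("carrier",c)[:3]])
E
```

```text
3.7667 [ 0.5236 -0.0742  0.045 ] [-0.1033  0.4751 -0.0021]
[(np.float64(0.86), array([315., 188., 211., 130.])), (np.float64(0.62), array([403., 155., 475., 310.]))]
```

View pics/w3.png

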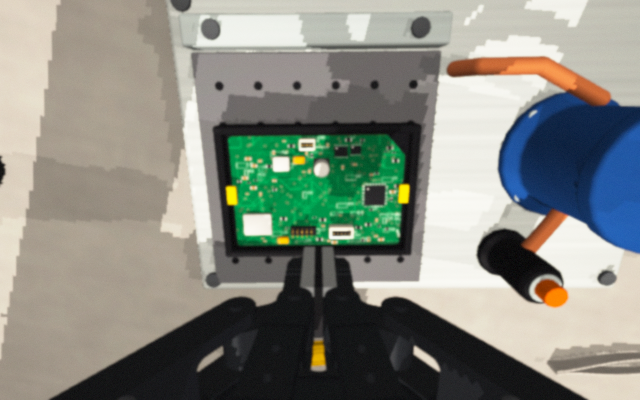

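The carrier (far edge row ~124) sits just ahead of the tips (320,250); the fence foot is at row ~50, parallel to the image rows, so the tool is square. Pushing.

Request:
{"fn": "send_rows", "kwargs": {"increments": [[0.02,0,0,0,0,0],[0.04,0,0,0,0,0],[0.06,0,0,0,0,0],[0.08,0,0,0,0,0],[0.1,0,0,0,0,0],[0.12,0,0,0,0,0],[0.13,0,0,0,0,0],[0.13,0,0,0,0,0]]}}

```text
t: 4.48
tool_pos: [0.5489, -0.0677, 0.0451]
tcp_rot: [[0.968, 0.249, 0.0], [0.249, -0.968, -0.0], [0.0, 0.0, -1.0]]
ft_force: [-0.4, -0.2, 0.2]
grip_width: -0.0003
grip_force: 0.0
```

```bash
python3 - <<'E'
from h import *
np.set_printoptions(precision=4,suppress=True)
c=bot.camera("wrist");save(c,"w4.png")
s=bot.get_state();print(s["t"],s["tool_pos"],s["ft_force"],s["wrist_torque"])
print([(np.round(d["score"],2),np.round(d["extent"])) for d in bot.spot_in("carrier",c)[:3]])
E
```

```text
4.5333 [ 0.5485 -0.0678  0.045 ] [ 0.0024 -0.1697 -0.6927] [-0.0377  0.0151 -0.0305]
[(np.float64(0.84), array([316., 233., 201., 126.]))]
```

View pics/w4.png

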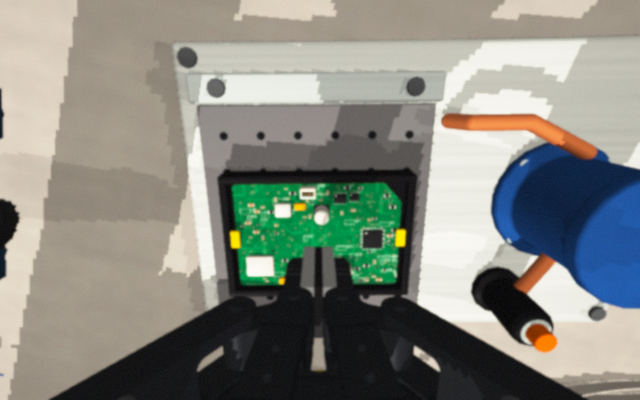

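```bash
python3 - <<'E'
from h import *
np.set_printoptions(precision=4,suppress=True)
c=bot.camera("wrist");s=bot.get_state();p=s["tool_pos"];R=s["tcp_rot"]
for x in (-.011,0,.006,.011):
    for z in (0,.006,.012,.018,.025): print(x,z,px(p+R@[x,0,z],c).round(0),end=' ')
    print()
print("near mid",atz((318,294),.029,c),atz((318,294),.015,c),"far",atz((318,172),.029,c),"fence foot",atz((318,104),.015,c))
n=(p-atz((318,294),.029,c))@R[:,0];print("tcp ahead of near edge",n)
print(bot.nose_length,s["grip_width"])
E
```

```text
-0.011 0 [317. 274.] -0.011 0.006 [317. 268.] -0.011 0.012 [317. 263.] -0.011 0.018 [317. 258.] -0.011 0.025 [317. 252.] 
0 0 [317. 254.] 0 0.006 [317. 249.] 0 0.012 [317. 244.] 0 0.018 [317. 240.] 0 0.025 [317. 235.] 
0.006 0 [317. 243.] 0.006 0.006 [317. 239.] 0.006 0.012 [317. 234.] 0.006 0.018 [317. 230.] 0.006 0.025 [317. 225.] 
0.011 0 [317. 234.] 0.011 0.006 [317. 230.] 0.011 0.012 [317. 225.] 0.011 0.018 [317. 221.] 0.011 0.025 [317. 217.] 
near mid [ 0.516  -0.0767  0.029 ] [ 0.5071 -0.079   0.015 ] far [ 0.5858 -0.0588  0.029 ] fence foot [ 0.6179 -0.0506  0.015 ]
tcp ahead of near edge 0.0332726449994394
0.025 -5.4556935312483866e-05
```

The fingertips (318,247) overlap the carrier, which has not moved (near edge row ~293), with no force. The tips are higher than nominal, so I back off and find the height by touch.

Request:
{"fn": "send_rows", "kwargs": {"increments": [[0,0,-0.05,0,0,0],[-0.12,0,-0.05,0,0,0],[-0.235,0,-0.05,0,0,0],[-0.235,0,0,0,0,0],[-0.235,0,0,0,0,0],[-0.235,0,0,0,0,0]]}}

```text
t: 5.13
tool_pos: [0.5034, -0.0797, 0.0453]
tcp_rot: [[0.969, 0.249, 0.001], [0.249, -0.969, -0.0], [0.001, 0.0, -1.0]]
ft_force: [0.6, 0.5, -0.3]
grip_width: -0.0001
grip_force: 0.0
```

```bash
python3 - <<'E'
from h import *
c=bot.camera("side");s=bot.get_state();p=s["tool_pos"];u=px(p-[0,0,.025],c);print(s["t"],p,s["ft_force"],u)
x,y=int(u[0])-45,int(u[1])-45
i=cv2.cvtColor(c["img"],cv2.COLOR_RGB2BGR)[y:y+75,x:x+100];cv2.imwrite("pics/s2.png",cv2.resize(i,None,fx=8,fy=8,interpolation=2));print(x,y)
for n,z in [("tcp",0),("tip",.025)]:print(n,(px(p-[0,0,z],c)-[x,y])*8)
E
```

```text
5.1833 [ 0.50390703 -0.07962253  0.04540459] [ 0.44647543  0.27572538 -0.13583169] [262.44195201 218.45461132]
217 173
tcp [360.81340382 293.90820368]
tip [363.53561609 363.63689056]
```

View pics/s2.png

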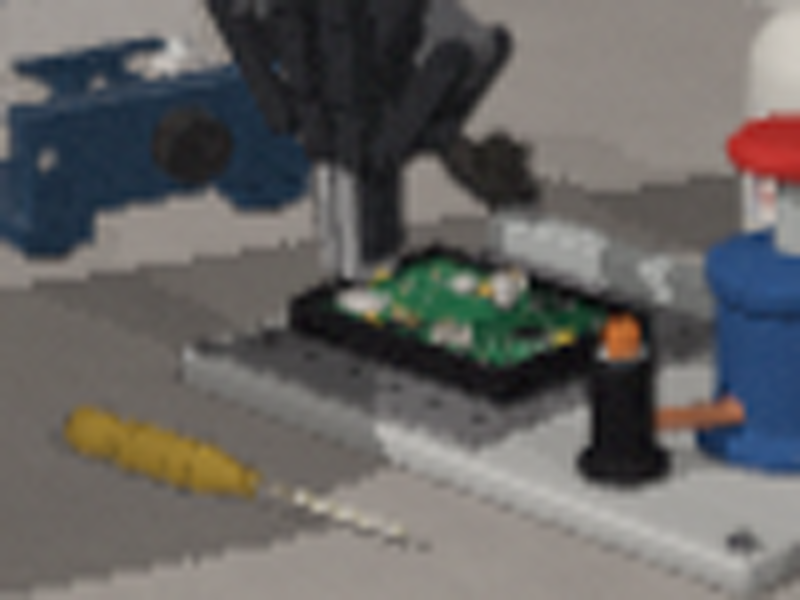

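The side view shows the tip at (360,277) of the crop against a nominal (363,363), so the tips end about 28 mm higher than stated, near TCP level. I descend further, feeling for contact.

Request:
{"fn": "send_rows", "kwargs": {"increments": [[-0.035,0,0,0,0,0],[-0.035,0,0.05,0,0,0],[-0.035,0,0.09,0,0,0],[-0.035,0,0.09,0,0,0]]}}

```text
t: 5.52
tool_pos: [0.495, -0.081, 0.0253]
tcp_rot: [[0.969, 0.249, -0.002], [0.249, -0.969, 0.0], [-0.002, -0.001, -1.0]]
ft_force: [-0.5, 0.6, -1.1]
grip_width: 0.0
grip_force: 0.0
```

Request:
{"fn": "send_rows", "kwargs": {"increments": [[0,0,0.01,0,0,0],[0,0,0.015,0,0,0],[0,0,0.015,0,0,0]]}}

```text
t: 5.77
tool_pos: [0.496, -0.0812, 0.0237]
tcp_rot: [[0.969, 0.249, -0.0], [0.249, -0.969, 0.0], [-0.0, -0.0, -1.0]]
ft_force: [-0.3, -0.2, -0.1]
grip_width: 0.0001
grip_force: 0.0
```

```bash
python3 - <<'E'
from h import *
np.set_printoptions(precision=4,suppress=True)
c=bot.camera("side");s=bot.get_state();p=s["tool_pos"];u=px(p-[0,0,0],c);print(s["t"],p,s["ft_force"],u)
w=bot.camera("wrist");i=w["img"][180:330,220:420];j=c["img"][173:248,217:317]
cv2.imwrite("pics/s3.png",cv2.cvtColor(np.hstack([cv2.resize(j,(400,300),interpolation=2),cv2.resize(i,(400,300),interpolation=2)]),cv2.COLOR_RGB2BGR))
E
```

```text
5.8167 [ 0.4961 -0.0813  0.0239] [ 0.1435 -0.0634  0.7261] [260.0837 218.0497]
```

View pics/s3.png

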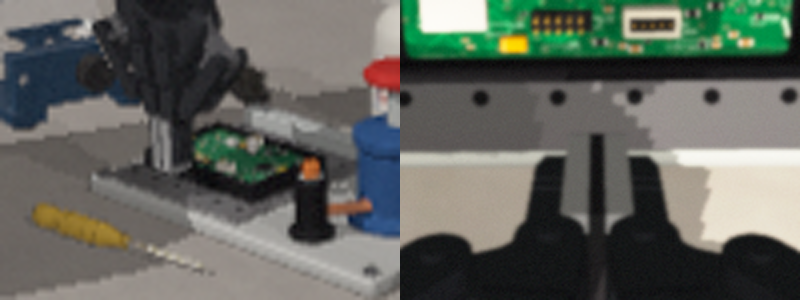

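```bash
python3 - <<'E'
from h import *
np.set_printoptions(precision=4,suppress=True)
c=bot.camera("side");w=bot.camera("wrist");s=bot.get_state()
def tri(a,b):
    A=[];y=[]
    for u,k in((a,c),(b,w)):
        d=ray(u,k);d/=np.linalg.norm(d);M=np.eye(3)-np.outer(d,d);A.append(M);y.append(M@k["xyz"])
    return np.linalg.lstsq(np.vstack(A),np.hstack(y),rcond=None)[0]
for a in [(257,214),(257,215),(258,214),(259,215)]:
    P=tri(a,(317,246.5));print(P,np.array(s["tcp_rot"]).T@(P-s["tool_pos"]),px(P,c),px(P,w))
E
```

```text
[ 0.4973 -0.0761  0.0315] [ 0.0024 -0.0047 -0.0073] [259.4767 214.7193] [306.8274 256.5795]
[ 0.4965 -0.0766  0.0291] [ 0.0015 -0.0044 -0.0049] [259.34   215.6792] [307.5355 255.8665]
[ 0.4986 -0.0767  0.0318] [ 0.0035 -0.0038 -0.0076] [260.0159 214.5859] [308.6697 254.7206]
[ 0.4992 -0.0778  0.0296] [ 0.0038 -0.0026 -0.0054] [260.4184 215.4123] [311.1933 252.2002]
```

Request:
{"fn": "send_rows", "kwargs": {"increments": [[0,0,0.025,0,0,0],[0,0,0.04,0,0,0],[0,0,0.04,0,0,0]]}}

```text
t: 6.22
tool_pos: [0.4956, -0.0812, 0.0154]
tcp_rot: [[0.969, 0.249, -0.001], [0.249, -0.969, 0.0], [-0.001, -0.0, -1.0]]
ft_force: [-0.1, -0.3, -0.2]
grip_width: -0.0002
grip_force: 0.0
```

Request:
{"fn": "send_rows", "kwargs": {"increments": [[0,0,0.008,0,0,0],[0,0,0.015,0,0,0],[0,0,0.015,0,0,0]]}}

```text
t: 6.47
tool_pos: [0.4958, -0.0812, 0.0127]
tcp_rot: [[0.969, 0.249, -0.0], [0.249, -0.969, 0.0], [-0.0, -0.0, -1.0]]
ft_force: [0.5, 0.3, -0.6]
grip_width: -0.0002
grip_force: 0.0
```

Request:
{"fn": "send_rows", "kwargs": {"increments": [[0,0,0.008,0,0,0],[0,0,0.01,0,0,0],[0,0,0.01,0,0,0]]}}

```text
t: 6.72
tool_pos: [0.4959, -0.0813, 0.0109]
tcp_rot: [[0.969, 0.249, -0.0], [0.249, -0.969, 0.0], [-0.0, -0.0, -1.0]]
ft_force: [-0.4, 0.5, 0.6]
grip_width: -0.0001
grip_force: 0.0
```

Request:
{"fn": "send_rows", "kwargs": {"increments": [[0.02,-0.003,-0.008,0,0,0],[0.04,-0.005,-0.008,0,0,0],[0.06,-0.005,-0.008,0,0,0],[0.08,-0.005,-0.008,0,0,0],[0.1,-0.005,-0.008,0,0,0],[0.115,-0.005,-0.008,0,0,0],[0.13,-0.005,-0.008,0,0,0],[0.145,-0.005,-0.008,0,0,0],[0.16,-0.005,-0.008,0,0,0],[0.175,-0.005,-0.008,0,0,0],[0.19,-0.005,-0.008,0,0,0],[0.19,-0.005,-0.008,0,0,0]]}}

```text
t: 7.72
tool_pos: [0.5336, -0.0708, 0.0127]
tcp_rot: [[0.969, 0.249, 0.001], [0.249, -0.969, -0.0], [0.001, 0.0, -1.0]]
ft_force: [-0.1, 0.2, 0.1]
grip_width: -0.0002
grip_force: 0.0
```

```bash
python3 - <<'E'
from h import *
np.set_printoptions(precision=4,suppress=True)
c=bot.camera("wrist");save(c,"w5.png")
s=bot.get_state();print(s["t"],s["tool_pos"],s["ft_force"])
print([(np.round(d["score"],2),np.round(d["extent"])) for d in bot.spot_in("carrier",c)[:3]])
E
```

```text
7.7667 [ 0.5334 -0.0708  0.0127] [-0.5858  0.6667  0.1605]
[(np.float64(0.97), array([321., 162., 274., 168.]))]
```

View pics/w5.png

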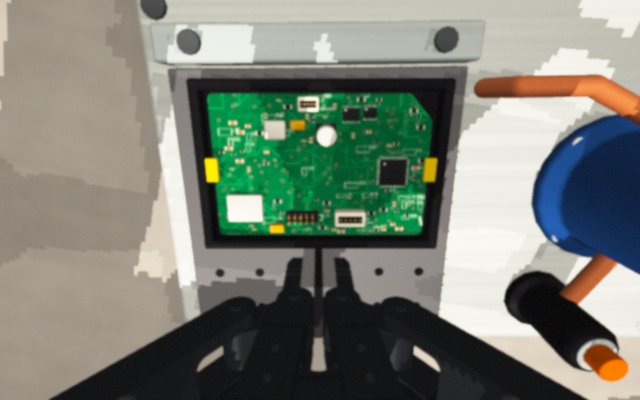

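The carrier is now being pushed squarely: far edge at row ~78, fence foot at row ~67, so roughly 8–12 mm remain.

Request:
{"fn": "send_rows", "kwargs": {"increments": [[0.012,0,0,0,0,0],[0.024,0,0,0,0,0],[0.035,0,0,0,0,0],[0.035,0,0,0,0,0]]}}

```text
t: 8.15
tool_pos: [0.5392, -0.0692, 0.0125]
tcp_rot: [[0.968, 0.249, -0.001], [0.249, -0.968, -0.0], [-0.001, -0.0, -1.0]]
ft_force: [-1.8, -2.1, -0.5]
grip_width: -0.0004
grip_force: 1.1
```

Request:
{"fn": "send_rows", "kwargs": {"increments": [[0.005,0,0,0,0,0],[0.01,0,0,0,0,0],[0.01,0,0,0,0,0]]}}

```text
t: 8.4
tool_pos: [0.5393, -0.0691, 0.0124]
tcp_rot: [[0.968, 0.249, -0.004], [0.249, -0.968, -0.0], [-0.004, -0.001, -1.0]]
ft_force: [-7.8, -5.2, 3.8]
grip_width: -0.0001
grip_force: 4.2
```

```bash
python3 - <<'E'
from h import *
np.set_printoptions(precision=4,suppress=True)
c=bot.camera("wrist");save(c,"w6.png")
s=bot.get_state();print(s["t"],s["tool_pos"],s["ft_force"])
g=cv2.cvtColor(c["img"],cv2.COLOR_RGB2GRAY)
for col in (205,230,250,300,350,400,430): print(col,g[60:125:2,col])
E
```

```text
8.45 [ 0.5393 -0.0691  0.0124] [-7.2796 -5.697   4.0332]
205 [238 237 238 239 238 238 237 205 170 116  35  28  29  30  25  27  21  24
  19  20  22  21  17  19  14  15   7  18  14  12  11  18  13]
230 [238 238 238 238 238 239 238 237 195 116  38  28  31  29  26  24  34  76
  90  94  93  94  96 103  94  93 100 101 104  94 120 200 215]
250 [231 233 230 219 222 236 238 238 227 124  34  26  25  22  15  16  30  77
  96  96  97  97 101 101  98  95  95  99 102  96  93  92 129]
300 [187 188 188 188 186 187 183 182 152  97  33  23  24  21  18  14  25  48
 103 205 204 164 165 158 174 193 126  70  68  69  92 148 153]
350 [184 187 186 186 184 184 182 177 148  87  28  20  24  21  18  16  24  56
  82  92  85  94  92 102  90  35  28  27  28  26  50 113  92]
400 [182 182 185 182 184 181 182 171 138  73  24  24  25  21  17  13  28  61
  69  71  71  71  73  71  68  67  66  65  66  64  69  67  64]
430 [160 169 182 180 180 182 181 167 128  55  22  23  21  19  19  14  22  19
  17  20  19  18  15  20  18  19  19  31  47  57  62  63  63]
```

Fence contact: the tool stopped at 9 N, and the carrier's far edge meets the fence evenly on all columns. Next I back off, lift and move above the plunger.

Request:
{"fn": "send_rows", "kwargs": {"increments": [[-0.05,0,0,0,0,0],[-0.12,0,0,0,0,0],[-0.12,0,-0.2,0,0,0],[-0.12,0,-0.5,0,0,0],[-0.12,0,-0.8,0,0,0],[-0.12,0,-0.8,0,0,0],[-0.12,0,-0.8,0,0,0],[0.12,0.69,-0.8,0,0,0],[0.12,0.69,-0.8,0,0,0],[0.12,0.69,-0.8,0,0,0],[0.12,0.69,-0.8,0,0,0],[0.12,0.69,-0.8,0,0,0],[0.12,0.69,-0.8,0,0,0]]}}

```text
t: 9.53
tool_pos: [0.5988, -0.1971, 0.1721]
tcp_rot: [[0.969, 0.247, 0.0], [0.247, -0.969, 0.0], [0.0, -0.0, -1.0]]
ft_force: [0.4, 0.1, -0.1]
grip_width: 0.0
grip_force: 0.0
```

```bash
cat >> h.py <<'E'
def red(c):
    h=cv2.cvtColor(c["img"],cv2.COLOR_RGB2HSV);m=(((h[...,0]<5)|(h[...,0]>174))&(h[...,1]>170)&(h[...,2]>90)).astype(np.uint8)
    n,l,st,ce=cv2.connectedComponentsWithStats(m);k=1+np.argsort(-st[1:,4])[:3];return [(st[i].tolist(),ce[i].round(1)) for i in k]
E
python3 - <<'E'
from h import *
np.set_printoptions(precision=4,suppress=True)
s=bot.get_state();print(s["t"],s["tool_pos"],s["ft_force"])
for n in ("wrist","scene","side"):
    c=bot.camera(n);print(n,red(c),[(np.round(d["score"],2),np.round(d["extent"],1),atz(d["extent"][:2],.114,c)) for o in("plunger_top","pin_top") for d in bot.spot_in(o,c)[:2]])
    p=s["tool_pos"];print(px(p,c),[(np.round(d["score"],2),np.round(d["extent"],1)) for d in bot.spot_in("carrier",c)[:1]])
    save(c,"p_%s.png"%n)
E
```

```text
9.5333 [ 0.5988 -0.1971  0.1721] [ 0.4122  0.0778 -0.057 ]
wrist [([279, 177, 66, 64, 3282], array([311.1, 208.8])), ([405, 227, 10, 10, 70], array([409.6, 231.3])), ([447, 230, 10, 9, 69], array([451.6, 234.1]))] [(np.float64(0.57), array([164.2, 157.6, 135. ,  80.3]), array([ 0.6122, -0.094 ,  0.114 ])), (np.float64(0.48), array([288.1, 254.1,   7.9,  12.5]), array([ 0.5657, -0.1847,  0.114 ]))]
[316.6448 254.1461] [(np.float64(0.78), array([599.5, 352.6,  81. ,  90.5]))]
scene [([284, 210, 16, 9, 100], array([291.6, 214.2])), ([263, 388, 12, 12, 90], array([269.2, 394. ])), ([322, 221, 2, 1, 2], array([322.5, 221. ]))] [(np.float64(0.47), array([291.4, 216.8,  18.4,  13.8]), array([ 0.5904, -0.1732,  0.114 ]))]
[292.5561 194.0976] [(np.float64(0.83), array([270.7, 264. ,  40.4,  29.8]))]
side [([308, 188, 17, 7, 100], array([316.1, 191. ])), ([153, 193, 6, 4, 12], array([155.8, 194.8])), ([331, 236, 1, 1, 1], array([331., 236.]))] [(np.float64(0.51), array([318.1, 195.1,  20.5,  14.9]), array([ 0.5828, -0.2263,  0.114 ])), (np.float64(0.24), array([351.8, 238.7,  57.8,  36.3]), array([ 0.4916, -0.4731,  0.114 ]))]
[316.7971 168.5536] [(np.float64(0.91), array([285.1, 210.3,  41.4,  20.8]))]
```

```bash
python3 - <<'E'
from h import *
np.set_printoptions(precision=4,suppress=True)
s=bot.get_state();c=bot.camera("wrist");P=atz((312,209),.113,c);print(P,np.array(s["tcp_rot"]).T@(P-s["tool_pos"]))
for n,u in(("scene",(291.8,214.3)),("side",(316.3,191.2))): print(atz(u,.113,bot.camera(n)))
E
```

```text
[ 0.6014 -0.192   0.113 ] [ 0.0035 -0.0034  0.0597]
[ 0.5997 -0.1894  0.113 ]
[ 0.5975 -0.1972  0.113 ]
```

Request:
{"fn": "send_rows", "kwargs": {"increments": [[0.01,-0.015,0.13,0,0,0],[0.01,-0.015,0.26,0,0,0],[0.01,-0.015,0.26,0,0,0]]}}

```text
t: 10.53
tool_pos: [0.597, -0.1918, 0.1162]
tcp_rot: [[0.968, 0.249, -0.007], [0.249, -0.968, 0.002], [-0.006, -0.004, -1.0]]
ft_force: [-1.9, 0.2, -0.3]
grip_width: 0.0001
grip_force: 0.0
```

Request:
{"fn": "send_rows", "kwargs": {"increments": [[0,0,0.03,0,0,0],[0,0,0.06,0,0,0],[0,0,0.07,0,0,0],[0,0,0.07,0,0,0]]}}

```text
t: 10.87
tool_pos: [0.6009, -0.1933, 0.1076]
tcp_rot: [[0.969, 0.249, 0.002], [0.249, -0.969, -0.001], [0.002, 0.001, -1.0]]
ft_force: [-0.8, -0.5, 4.2]
grip_width: -0.0003
grip_force: 2.1
```

```bash
python3 - <<'E'
from h import *
np.set_printoptions(precision=4,suppress=True)
s=bot.get_state();print(s["t"],s["tool_pos"],s["ft_force"])
for n in ("scene","side"):
    c=bot.camera(n);print(red(c)[:1])
E
```

```text
10.8667 [ 0.6009 -0.1933  0.1076] [-0.8063 -0.5137  4.2163]
[([263, 388, 12, 12, 90], array([269.2, 394. ]))]
[([308, 189, 17, 7, 80], array([316., 192.]))]
```

Request:
{"fn": "send_rows", "kwargs": {"increments": [[0,0,0.04,0,0,0],[0,0,0.08,0,0,0],[0,0,0.12,0,0,0],[0,0,0.14,0,0,0],[0,0,0.14,0,0,0],[0,0,0.14,0,0,0]]}}

```text
t: 11.47
tool_pos: [0.6018, -0.1936, 0.0879]
tcp_rot: [[0.969, 0.249, 0.004], [0.249, -0.969, -0.002], [0.004, 0.003, -1.0]]
ft_force: [-22.2, 7.1, 67.8]
grip_width: 0.0001
grip_force: 34.2
```

```bash
python3 - <<'E'
from h import *
np.set_printoptions(precision=4,suppress=True)
s=bot.get_state();print(s["t"],s["tool_pos"],s["ft_force"])
for n in ("side",):
    c=bot.camera(n);print(red(c)[:2])
E
```

```text
11.4667 [ 0.6018 -0.1936  0.0879] [-22.1608   7.1357  67.8462]
[([308, 196, 17, 7, 84], array([315.9, 199.3])), ([153, 193, 6, 4, 10], array([155.8, 194.7]))]
```

Request:
{"fn": "send_rows", "kwargs": {"increments": [[0,0,-0.09,0,0,0],[0,0,-0.18,0,0,0],[0,0,-0.18,0,0,0],[0,0,-0.18,0,0,0],[0,0,-0.11,0,0,0],[0,0,-0.06,0,0,0],[0,0,-0.03,0,0,0],[0,0,-0.03,0,0,0],[0,0,-0.09,0,0,0],[0,0,-0.18,0,0,0],[0,0,-0.18,0,0,0],[0,0,-0.18,0,0,0],[0,0,-0.11,0,0,0],[0,0,-0.06,0,0,0],[0,0,-0.03,0,0,0],[0,0,-0.03,0,0,0]]}}

```text
t: 12.85
tool_pos: [0.6009, -0.1932, 0.0881]
tcp_rot: [[0.969, 0.249, 0.001], [0.249, -0.969, -0.0], [0.001, 0.001, -1.0]]
ft_force: [-13.2, 5.0, 48.1]
grip_width: -0.0
grip_force: 24.4
```

Request:
{"fn": "send_rows", "kwargs": {"increments": [[0,0,-0.07,0,0,0],[0,0,-0.15,0,0,0],[0,0,-0.15,0,0,0],[0,0,-0.15,0,0,0]]}}

```text
t: 13.18
tool_pos: [0.5993, -0.1926, 0.1128]
tcp_rot: [[0.969, 0.249, -0.002], [0.249, -0.969, 0.001], [-0.001, -0.001, -1.0]]
ft_force: [-0.5, -0.4, 0.4]
grip_width: 0.0001
grip_force: 0.0
```

```bash
cat >> h.py <<'E'
def colr(c,lo,hi,box):
    x0,x1,y0,y1=box;h=cv2.cvtColor(c["img"],cv2.COLOR_RGB2HSV)[y0:y1,x0:x1];m=cv2.inRange(h,lo,hi)
    n,l,st,ce=cv2.connectedComponentsWithStats(m);return [(st[i].tolist(),(ce[i]+[x0,y0]).round(1)) for i in 1+np.argsort(-st[1:,4])[:3]]
def pins(c,s0=(0,1)):
    u=px([.5358,-.1887,.06],c);x,y=int(u[0]),int(u[1]);b=(x-12,x+12,max(0,y-14),y+14)
    return b,"orange",colr(c,(6,140,110),(18,255,255),b),"green",colr(c,(40,90,50),(85,255,255),b)
E
python3 - <<'E'
from h import *
np.set_printoptions(precision=4,suppress=True)
s=bot.get_state();print(s["t"],s["tool_pos"],s["ft_force"])
for n in ("scene","side"):
    c=bot.camera(n);print(n,red(c)[:1],pins(c),[px([.536,-.186,z],c).round(1) for z in(.053,.0545,.064,.074)])
    im=cv2.cvtColor(cv2.imread("pics/p_%s.png"%n),cv2.COLOR_BGR2RGB);print("before",pins(dict(c,img=im)))
E
```

```text
13.1833 [ 0.5993 -0.1926  0.1128] [-0.5332 -0.4277  0.4314]
scene [([263, 388, 12, 12, 90], array([269.2, 394. ]))] ((299, 323, 221, 249), 'orange', [([3, 6, 21, 12, 192], array([312.5, 232.8])), ([3, 20, 4, 3, 6], array([303.2, 242.3]))], 'green', [([11, 17, 1, 1, 1], array([310., 238.]))]) [array([311.1, 238.5]), array([311.1, 238. ]), array([311., 235.]), array([310.9, 231.8])]
before ((299, 323, 221, 249), 'orange', [([3, 6, 21, 12, 195], array([312.5, 232.8])), ([3, 20, 4, 3, 6], array([303.2, 242.3]))], 'green', [])
side [([308, 188, 17, 7, 93], array([316. , 191.2]))] ((282, 306, 200, 228), 'orange', [([11, 8, 4, 8, 30], array([294.6, 211.7])), ([17, 25, 2, 1, 2], array([299.5, 225. ])), ([21, 24, 1, 1, 1], array([303., 224.]))], 'green', [([0, 5, 12, 10, 50], array([287.1, 209.6])), ([15, 7, 5, 5, 14], array([298.5, 209. ])), ([11, 17, 3, 1, 3], array([294., 217.]))]) [array([293.5, 217. ]), array([293.5, 216.5]), array([293.5, 213. ]), array([293.4, 209.2])]
before ((282, 306, 200, 228), 'orange', [([11, 13, 4, 5, 18], array([294.3, 215. ])), ([17, 25, 1, 1, 1], array([299., 225.]))], 'green', [([0, 6, 20, 9, 75], array([290.3, 209.4])), ([3, 3, 2, 2, 2], array([285.5, 203.5])), ([0, 3, 1, 1, 1], array([282., 203.]))])
```

The orange pin in the side view rose from rows 213–217 to rows 208–215, with green pixels showing at row 217. Two more safety strokes run free, then I retreat.

Request:
{"fn": "send_rows", "kwargs": {"increments": [[0,0,0.06,0,0,0],[0,0,0.12,0,0,0],[0,0,0.145,0,0,0],[0,0,0.145,0,0,0],[0,0,0.06,0,0,0],[0,0,-0.02,0,0,0],[0,0,-0.02,0,0,0],[0,0,-0.02,0,0,0],[0,0,0.06,0,0,0],[0,0,0.12,0,0,0],[0,0,0.145,0,0,0],[0,0,0.145,0,0,0],[0,0,0.06,0,0,0],[0,0,-0.02,0,0,0],[0,0,-0.15,0,0,0],[0,0,-0.35,0,0,0],[0,0,-0.5,0,0,0],[0,0,-0.6,0,0,0],[0,0,-0.6,0,0,0]]}}

```text
t: 14.87
tool_pos: [0.6019, -0.1935, 0.2374]
tcp_rot: [[0.969, 0.249, 0.005], [0.249, -0.969, -0.002], [0.004, 0.003, -1.0]]
ft_force: [0.5, -0.3, 0.2]
grip_width: 0.0
grip_force: 0.0
```

Request:
{"fn": "send_rows", "kwargs": {"increments": [[-0.3,-0.3,0,0,0,0],[-0.6,-0.4,0,0,0,0],[-0.6,-0.4,0,0,0,0],[-0.6,-0.4,0,0,0,0],[-0.6,-0.4,0,0,0,0]]}}

```text
t: 15.28
tool_pos: [0.4581, -0.1434, 0.2316]
tcp_rot: [[0.969, 0.249, -0.007], [0.249, -0.969, 0.002], [-0.007, -0.004, -1.0]]
ft_force: [-0.8, -0.2, 0.4]
grip_width: -0.0001
grip_force: 0.0
```

```bash
python3 - <<'E'
from h import *
np.set_printoptions(precision=4,suppress=True)
s=bot.get_state();print(s["t"],s["tool_pos"],s["ft_force"])
c=bot.camera("side");print(pins(c),red(c)[:1])
c=bot.camera("scene");print(red(c)[:1],[np.round(d["extent"],1) for d in bot.spot_in("carrier",c)[:1]])
c=bot.camera("wrist");save(c,"w9.png");print(red(c)[:1])
u=[px([.536,-.186,z],c).round(0) for z in(.0545,.074)];print(u);x,y=u[1].astype(int)
for lo,hi in(((6,140,110),(18,255,255)),((40,90,50),(85,255,255))): print(colr(c,lo,hi,(max(x-20,0),x+20,max(y-20,0),y+25))[:2])
d=bot.spot_in("carrier",c)[0];print(d)
# carrier far edge vs fence line: dark run per column, at expected location
g=cv2.cvtColor(c["img"],cv2.COLOR_RGB2GRAY)
F=np.array([.9684,.2493]);L=np.array([-.2493,.9684]);f=np.array([.6179,-.0506])
for off in(-.045,-.025,0,.025,.045):
    prof=[]
    for k in np.arange(-.012,.009,.001):
        q=f+F*k+L*off;a=px([q[0],q[1],.029],c);prof.append(int(cv2.getRectSubPix(g,(1,1),tuple(map(float,a)))[0,0]) if 0<=a[0]<640 and 0<=a[1]<400 else -1)
    print(off,prof)
E
```

```text
15.2833 [ 0.4581 -0.1434  0.2316] [-0.8197 -0.1516  0.3715]
((282, 306, 200, 228), 'orange', [([11, 8, 4, 8, 30], array([294.5, 211.7]))], 'green', [([0, 5, 12, 10, 51], array([287.2, 209.5])), ([15, 7, 5, 5, 16], array([298.6, 209.1])), ([11, 17, 3, 1, 3], array([294., 217.]))]) [([308, 188, 17, 8, 100], array([316.1, 191. ]))]
[([285, 210, 15, 9, 98], array([291.6, 214.2]))] [array([281.2, 251.6,  83.9,  84.5])]
[([395, 0, 62, 65, 3201], array([425.3,  31.3]))]
[array([377., 113.]), array([381., 114.])]
[([12, 11, 14, 14, 146], array([380., 111.])), ([17, 0, 8, 6, 37], array([381.3,  96.2]))]
[]
{'extent': [261.1, 32.9, 112.0, 65.8], 'score': 0.68}
-0.045 [35, -1, -1, -1, -1, -1, -1, -1, -1, -1, -1, -1, -1, -1, -1, -1, -1, -1, -1, -1, -1]
-0.025 [70, -1, -1, -1, -1, -1, -1, -1, -1, -1, -1, -1, -1, -1, -1, -1, -1, -1, -1, -1, -1]
0 [88, -1, -1, -1, -1, -1, -1, -1, -1, -1, -1, -1, -1, -1, -1, -1, -1, -1, -1, -1, -1]
0.025 [73, -1, -1, -1, -1, -1, -1, -1, -1, -1, -1, -1, -1, -1, -1, -1, -1, -1, -1, -1, -1]
0.045 [-1, -1, -1, -1, -1, -1, -1, -1, -1, -1, -1, -1, -1, -1, -1, -1, -1, -1, -1, -1, -1]
```

Request:
{"fn": "send_rows", "kwargs": {"increments": [[0.4,-0.3,0,0,0,0],[0.4,-0.3,0,0,0,0],[0.4,-0.3,0,0,0,0],[0.4,-0.3,0,0,0,0],[0.4,-0.3,0,0,0,0]]}}

```text
t: 15.95
tool_pos: [0.5273, -0.0667, 0.2338]
tcp_rot: [[0.968, 0.251, -0.001], [0.251, -0.968, -0.0], [-0.001, -0.0, -1.0]]
ft_force: [0.4, -0.7, 0.3]
grip_width: -0.0001
grip_force: 0.0
```

```bash
python3 - <<'E'
from h import *
np.set_printoptions(precision=4,suppress=True)
c=bot.camera("wrist");save(c,"w10.png");g=cv2.cvtColor(c["img"],cv2.COLOR_RGB2GRAY);print(bot.get_state()["tool_pos"])
F=np.array([.9684,.2493]);L=np.array([-.2493,.9684]);f=np.array([.6179,-.0506])
for off in(-.045,-.03,-.015,0,.015,.03,.045):
    prof=[]
    for k in np.arange(-.012,.012,.001):
        q=f+F*k+L*off;a=px([q[0],q[1],.029],c);prof.append(int(cv2.getRectSubPix(g,(1,1),tuple(map(float,a)))[0,0]) if 0<=a[0]<640 and 0<=a[1]<400 else -1)
    print(off,prof)
print(bot.spot_in("carrier",c)[:1])
E
```

```text
[ 0.5265 -0.0674  0.2338]
-0.045 [33, 27, 23, 22, 24, 24, 22, 28, 23, 24, 23, 26, 31, 54, 97, 137, 153, 139, 113, 97, 90, 91, 93, 96]
-0.03 [91, 90, 90, 88, 84, 84, 84, 79, 69, 45, 26, 25, 33, 64, 123, 182, 213, 222, 224, 225, 224, 223, 223, 220]
-0.015 [49, 56, 79, 98, 100, 95, 98, 92, 72, 43, 28, 28, 33, 59, 104, 147, 180, 207, 222, 226, 226, 224, 224, 222]
0 [111, 133, 153, 152, 147, 148, 148, 130, 89, 45, 27, 26, 35, 71, 133, 191, 219, 225, 226, 226, 226, 225, 225, 224]
0.015 [112, 110, 106, 105, 103, 107, 103, 85, 63, 40, 27, 29, 37, 67, 119, 170, 206, 223, 228, 228, 226, 227, 225, 225]
0.03 [85, 85, 84, 83, 87, 90, 88, 83, 62, 38, 27, 26, 36, 72, 136, 194, 222, 228, 228, 228, 227, 227, 227, 226]
0.045 [48, 50, 49, 49, 50, 51, 48, 39, 29, 23, 24, 26, 37, 71, 124, 173, 200, 200, 181, 155, 145, 145, 147, 159]
[{'extent': [325.5, 112.1, 101.2, 72.6], 'score': 0.62}]
```

The carrier's far edge meets the fence at the same place across its full length, with no strip of bed between. Handing in.

```bash
python3 -c "
from bench import bot
print(bot.hand_in())"
```

```text
the job is handed in; nothing more can be done
None
```

I handed in the job at about 16 s: the carrier lies squarely against the fence, the pin is out with green pixels at its foot in the side camera (unchanged by two extra strokes), the plunger is up, and no bystander was intentionally touched, though I did not re-check their positions.

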